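Put the wooden cabinet pulls back into their stock trays

TASK

Sort the five loose cabinet pulls on the bench into the three stock trays: each belongs in the tray whose back ledge carries a sample of its kind (round knob, square knob or D-handle). Stand each one upright on the floor of a compartment, only one to a compartment, and let go of it; the samples stay where they are.

Things in the scene. Friction and masses are not known exactly. Their poses are not given: they have to be found in the camera images.
- round_a: Loose round drawer knob of pale wood (one of two alike): a mushroom with a round head 44 mm across, from 18 to 40 mm up, its full width 22 to 34 mm up, on a narrower stem with a foot 32 mm across; 40 mm tall, about 45 g. Origin: centre of its underside; z up along its axis. It starts standing on its foot.
- round_b: Loose round drawer knob of pale wood (one of two alike): a mushroom with a round head 44 mm across, from 18 to 40 mm up, its full width 22 to 34 mm up, on a narrower stem with a foot 32 mm across; 40 mm tall, about 45 g. Origin: centre of its underside; z up along its axis. It starts standing on its foot.
- square_a: Loose square drawer knob of pale wood (one of two alike): a square head 32 x 32 mm with vertical sides from 18 to 36 mm up (a smaller 22 mm square step on top), on a round stem 26 mm across; 40 mm tall, about 35 g. Origin: centre of its underside; x and y square to the head's sides, z up. It starts standing on its stem.
- square_b: Loose square drawer knob of pale wood (one of two alike): a square head 32 x 32 mm with vertical sides from 18 to 36 mm up (a smaller 22 mm square step on top), on a round stem 26 mm across; 40 mm tall, about 35 g. Origin: centre of its underside; x and y square to the head's sides, z up. It starts standing on its stem.
- handle: Loose D-handle (bar pull) of pale wood: a bar 72 mm long (along its x), 22 mm wide (along its y), from 26 to 40 mm up, on two legs, one at each end, each 14 mm long and as wide as the bar; 40 mm tall, about 40 g. Origin: midway between the legs, level with their undersides; z up. It starts standing on its legs.
- tray_round: Fixed brown wooden tray with a sample round knob on its back ledge (ledge x 45 to 110 mm, 18 high; sample at x 80, y 0, top 58 high). Two compartments centred at x 0, y +39.5 and -39.5 mm, each 90 (x) by 74 (y) inside; lay a D-handle along x, it hardly fits across. Floor 5 thick, walls 5 thick, 18 high. Origin: bench level, mid-compartments; x to the ledge, z up.
- tray_square: Fixed brown wooden tray with a sample square knob on its back ledge (ledge x 45 to 110 mm, 18 high; sample at x 80, y 0, top 58 high). Two compartments centred at x 0, y +39.5 and -39.5 mm, each 90 (x) by 74 (y) inside; lay a D-handle along x, it hardly fits across. Floor 5 thick, walls 5 thick, 18 high. Origin: bench level, mid-compartments; x to the ledge, z up.
- tray_handle: Fixed brown wooden tray with a sample D-handle on its back ledge (ledge x 45 to 110 mm, 18 high; sample at x 80, y 0, top 58 high, along y). Two compartments centred at x 0, y +39.5 and -39.5 mm, each 90 (x) by 74 (y) inside; lay a D-handle along x, it hardly fits across. Floor 5 thick, walls 5 thick, 18 high. Origin: bench level, mid-compartments; x to the ledge, z up.
Not all that is in view belongs to the job. Leave any red look-alike of the round_a alone.

How it is judged:
By the outcome, as a careful person would: the job done as asked, in the order asked, and still so for the second after the job is handed in, with the robot touching nothing.
It also fails if it takes over 120 s, if anything falls off the work surface, if the arm or the gripper's body presses on something with over 40 N, if the wrist force passes 120 N, or if a joint passes its speed limit or range.

ROBOT

A 6-joint arm with a two-finger parallel gripper is mounted at the origin on the work surface. World frame = base frame: x ahead of the robot, y to its left, z up, the work surface at z = 0. Lengths are in m, angles in rad, forces in N, time in s.
With the tool pointing down it reaches from about 0.35 to 0.85 m from the base axis. Payload 8.1 kg.
Tool frame: the origin (TCP) lies between the finger pads; the fingertips stand 14 mm ahead of it and the grasp point (between the pads) lies 5 mm behind it (robot.tcp_to_tips is the z of the fingertips in the tool frame, in m); z points along the fingers, y is the line along which they close (so a half turn about z gives the same grasp; the last joint's range is limited). The gripper opens to 93 mm and grips with 3 to 60 N. Pads are 15 mm wide; open, the fingers measure 128 mm over their backs; the gripper's body (75 mm by 188 mm) begins 65 mm behind the grasp point.
Start: joints at [1.07, 0.13, 1.488, -0, 1.523, -0.085], TCP at [0.242, 0.549, 0.233] pointing down, gripper open.
Joint ranges: [-2.96, 2.96], [-0.89, 2.26], [0.02, 2.5], [-1.34, 4.48], [0, 2.73], [-2.66, 2.66]. Speed limits (rad/s): [2.39, 2.39, 2.79, 3.14, 3.14, 3.14].

INTERFACE

Orientations are given as a rotation vector (axis times angle).
In Python, from plant import sensors, read_camera, robot gives the robot as it stands.
- The arm moves only by the tool hand_motion, called in YAML: its name, and indented under it one key for each argument. Schema: {"type":"object","properties":{"motion":{"type":"array","items":{"type":"number"},"minItems":5,"maxItems":100},"grip_n":{"type":"number"},"only":{"type":"string"},"quiet":{"type":"boolean"},"lines":{"type":"string"}},"required":["motion"],"additionalProperties":false}. motion is one flat list of numbers that holds 1 to 20 rows one after another, with no inner brackets; each row has 5 numbers: the finger opening in m, then dx, dy, dz in shares of the most that a row can go, 1 being 50 mm, then a turn about the tool's z in units of 0.25 rad; each row shifts and turns the commanded pose from where the row before left it, along the tool's axes as they then stand; what a row does not reach is not made up. A row lasts 1/10 s, in which the tool goes at most 0.05 m and 0.15 rad, less where a joint would pass 70% of its speed; a pose out of reach is approached as far as the arm can. The fingers move at their own pace and stop on an object; grip_n is the grip in N (left out, the last holds). Time passes only in rows, so rows that do not move let the fingers close. The tool returns the time, the measured TCP pose, the force, the opening and the grip force at its end. only (a regular expression) keeps the lines of the reply that match it, lines (a string "A,B") keeps lines A to B, and quiet returns only ok. Input that does not fit is refused with a message, and nothing moves.
- sensors.read_state(): the state, without advancing time (a new reading comes with each control period).
- read_camera(name): name is "scene" or "top" or "wrist"; returns a dict with "image" (420x560x3 uint8, red, green, blue), "depth" (420x560 float32, m along the optical axis (not along the pixel's ray), 0 where there is no reading), "fx", "fy", "cx", "cy" (pixels), "R" (3x3) and "t" (3): a world point X has camera coordinates R X + t. Camera axes: x right, y down, z forward; pixel columns grow to the right and rows downward; lengths in m; the calibration is good to about 2 mm. A picture is of the moment at which its call begins.
- robot.close_job(): hands the job in; it is judged then, once.
The state is a dict: "t": time; "q": joint angles; "dq": joint speeds; "joint_torque": joint torques, N m; "tool_pos": TCP position; "orientation": TCP orientation; "force": force on the tool from outside, world axes, zero at the start; "wrist_torque": the same for the moment, N m; "opening": finger opening in m; "gripper_force": force on a finger pad.
Only numpy, scipy, OpenCV 4.12 (cv2) and the standard library are available. Lean on these libraries where they do the work, as an engineer would, in place of code of your own. Each camera call takes 0.05 s, during which the arm holds its last target. There are 200 camera calls.

## Working session

There is one attempt and no reset: what is moved stays moved. The work goes in short steps, Python scripts to look and compute and a tool call to move; the robot and the scene stay as the last step left them, time stands still between calls to the robot, and variables do not carry over. Pictures are saved under pics/ and viewed, at most 14 in all, crops included, and the job is handed in when it is done.

```bash
mkdir -p pics; ls; python3 - <<'E'
from plant import sensors, read_camera, robot
import cv2,numpy as np
for n in ("top","scene"):
    c=read_camera(n); cv2.imwrite(f"pics/{n}0.png",c["image"][:,:,::-1]); np.savez(f"{n}0.npz",**c)
    print(n,c["fx"],c["cx"],c["cy"],c["R"].round(3).tolist(),c["t"].round(3))
s=sensors.read_state();print(s["t"],s["tool_pos"],s["orientation"],s["opening"])
E
```

```text
pics
top 387.4766335431101 282.85092338951915 209.13333418967886 [[0.007, -1.0, -0.006], [-0.995, -0.007, -0.097], [0.097, 0.007, -0.995]] [0.015 0.501 0.744]
scene 476.63075068389503 285.51517341734154 219.87352264942103 [[-0.843, 0.538, 0.002], [0.393, 0.618, -0.681], [-0.367, -0.574, -0.732]] [ 0.429 -0.19   1.176]
0.1 [0.2420925  0.54845653 0.23169374] [-6.48348785e-01 -3.07348127e+00  2.48349786e-03] 0.09305811482346212
```

View pics/top0.png

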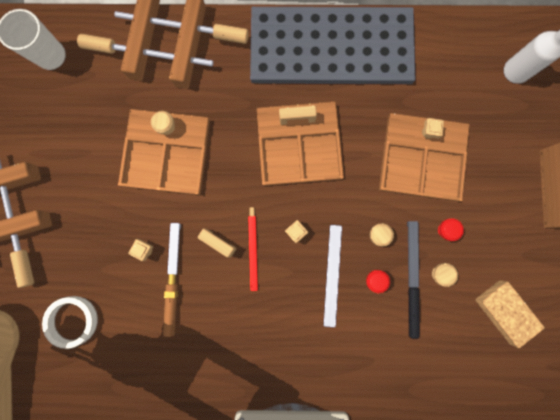

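View pics/scene0.png

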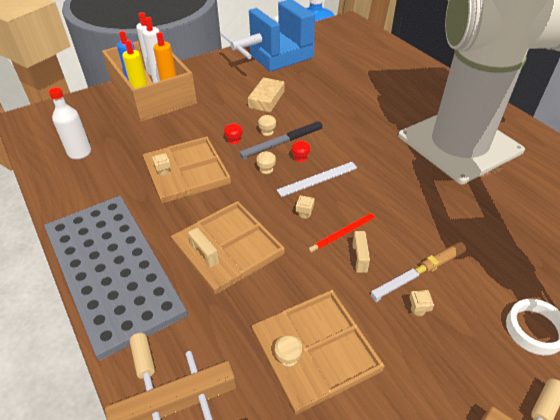

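Top view: trays are round (163,150), handle (300,145) and square (427,155). Loose pulls are squares at (141,250) and (297,232), the handle at (217,243), and pale rounds at (382,235) and (445,275). The red domes at (452,230) and (379,282) are look-alikes, to be left alone. The round knobs must be pale wood, so the targets are (382,235) and (445,275). I'll confirm that in a crop.

```bash
cat > h.py <<'E'
import numpy as np,cv2
def world(c):
    v,u=np.indices(c["depth"].shape); d=c["depth"].astype(float)
    P=np.stack([(u-c["cx"])*d/c["fx"],(v-c["cy"])*d/c["fy"],d],-1)
    return (P-c["t"])@c["R"]
def rect(W,u,v,r,lo,hi,rv=None):
    rv=rv or r
    w=W[max(v-rv,0):v+rv,u-r:u+r].reshape(-1,3); w=w[(w[:,2]>lo)&(w[:,2]<hi)]
    (x,y),(a,b),t=cv2.minAreaRect((w[:,:2]*1000).astype(np.float32))
    return len(w),round(x,1),round(y,1),round(a,1),round(b,1),round(t,1),round(w[:,2].max()*1000,1)
E
python3 - <<'E'
from h import *
c=np.load("top0.npz"); W=world(c)
for n,u,v in (("sqL",141,250),("han",217,243),("sqR",297,232),("rdL",382,235),("rdR",445,275),("red1",452,230),("red2",379,282)):
    print(n,rect(W,u,v,22,.028,.06))
for n,u,v in (("T_r",163,152),("T_h",300,145),("T_s",427,157)):
    print(n,rect(W,u,v,50,.012,.022),"sample",rect(W,u,v-25,30,.045,.08))
print("bench",W[300,240:280,2].mean())
for n,u,v in (("chis",172,280),("pen",253,250),("rule",333,275),("knife",414,280)):
    print(n,rect(W,u,v,18,.004,.06,60))
I=c["image"][:,:,::-1]; cv2.imwrite("pics/crop.png",cv2.resize(I[210:300,120:480],(800,200),interpolation=3))
E
```

```text
sqL (295, 418.3, 297.6, 31.9, 32.1, 62.8, np.float64(43.1))
han (432, 432.8, 149.5, 71.3, 22.3, 57.7, np.float64(44.8))
sqR (269, 456.5, -6.9, 31.8, 32.1, 41.6, np.float64(43.4))
rdL (403, 451.1, -172.9, 42.4, 42.5, 58.3, np.float64(42.4))
rdR (433, 375.1, -295.1, 42.6, 43.2, 24.1, np.float64(41.9))
red1 (412, 462.6, -309.0, 41.8, 41.0, 89.9, np.float64(42.5))
red2 (416, 361.7, -164.2, 42.0, 42.2, 24.8, np.float64(43.2))
T_r (2753, 619.0, 263.9, 164.6, 160.5, 84.3, np.float64(21.9)) sample (403, 668.3, 257.1, 42.7, 40.9, 1.1, np.float64(62.2))
T_h (2549, 638.4, -12.4, 161.1, 163.2, 5.2, np.float64(22.0)) sample (452, 687.8, -7.7, 22.9, 71.6, 4.9, np.float64(62.0))
T_s (2878, 611.2, -267.6, 163.9, 161.0, 82.2, np.float64(21.9)) sample (295, 660.4, -273.9, 32.7, 32.1, 83.8, np.float64(61.2))
bench -1.2270328764599269e-05
chis (1100, 363.5, 252.9, 66.4, 218.2, 83.7, np.float64(25.3))
pen (540, 422.1, 94.0, 164.6, 41.5, 2.5, np.float64(10.6))
rule (455, 373.3, -80.4, 34.8, 227.0, 81.4, np.float64(8.2))
knife (1214, 363.9, -244.6, 30.3, 228.9, 88.9, np.float64(22.9))
```

View pics/crop.png

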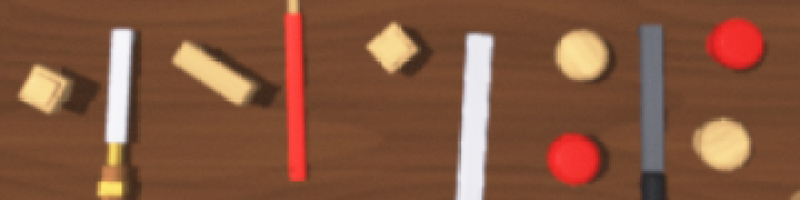

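The crop confirms it: the pale domes are the loose rounds, and the red ones stay where they are. I'll write a helper that computes displacements in tool axes.

```bash
cat > go.py <<'E'
import sys,numpy as np
from scipy.spatial.transform import Rotation as Ro
from plant import sensors
def plan(x,y,z,yaw):  # mm, grasp-point target, closing yaw deg (mod 180)
    s=sensors.read_state(); R=Ro.from_rotvec(s["orientation"]).as_matrix(); p=np.array(s["tool_pos"])
    cur=np.degrees(np.arctan2(R[1,1],R[0,1])); d=(cur-yaw+90)%180-90   # + turn about tool z lowers yaw
    t=np.radians(d); R2=R@Ro.from_euler("z",t).as_matrix()
    D=np.array([x,y,z-5])/1000-p
    print("t",round(s["t"],1),"yaw",round(cur,1),"q6",round(s["q"][5],2),"TURN",round(t,3),"then dxyz",(R2.T@D).round(4),"| no-turn dxyz",(R.T@D).round(4))
plan(*map(float,sys.argv[1:]))
E
python3 go.py 418.3 297.6 100 62.8
```

```text
t 0.1 yaw 66.2 q6 -0.09 TURN 0.059 then dxyz [-0.2714 -0.1423  0.1369] | no-turn dxyz [-0.2625 -0.1581  0.1369]
```

The rows are not in the units I measure in: shifts go in shares of 50 mm and turns go in units of 0.25 rad. I convert before sending: -0.027 m is -0.54, -0.014 m is -0.28, 0.059 rad is 0.236.

hand_motion:
  motion: [0.05, 0, 0, 0, 0.236, 0.05, -0.54, -0.28, 0.274, 0, 0.05, -0.54, -0.28, 0.274, 0, 0.05, -0.54, -0.28, 0.274, 0, 0.05, -0.54, -0.28, 0.274, 0, 0.05, -0.54, -0.28, 0.274, 0, 0.05, -0.54, -0.28, 0.274, 0, 0.05, -0.54, -0.28, 0.274, 0, 0.05, -0.54, -0.28, 0.274, 0, 0.05, -0.54, -0.28, 0.274, 0, 0.05, -0.54, -0.28, 0.274, 0, 0.05, 0, 0, 0, 0, 0.05, 0, 0, 0, 0]
  grip_n: 15

```text
t: 1.4
tool_pos: [0.4182, 0.3004, 0.0951]
orientation: [-0.741, -3.052, 0.001]
force: [-0.1, 0.2, 0.6]
opening: 0.05
gripper_force: 0.0
```

```bash
python3 go.py 418.3 297.6 29 62.8
```

```text
t 1.4 yaw 62.7 q6 -0.57 TURN -0.002 then dxyz [-0.0015 -0.0023  0.0711] | no-turn dxyz [-0.0015 -0.0023  0.0711]
```

hand_motion:
  motion: [0.05, -0.03, -0.046, 0.5, 0, 0.05, 0, 0, 0.5, 0, 0.05, 0, 0, 0.42, 0, 0.05, 0, 0, 0, 0, 0.05, 0, 0, 0, 0, 0.02, 0, 0, 0, 0, 0.02, 0, 0, 0, 0, 0.02, 0, 0, 0, 0, 0.02, 0, 0, 0, 0, 0.02, 0, 0, 0, 0, 0.02, 0, 0, 0, 0, 0.02, 0, 0, -0.4, 0, 0.02, 0, 0, -0.8, 0, 0.02, 0, 0, -0.8, 0, 0.02, 0, 0, -0.4, 0, 0.02, 0, 0, 0, 0]
  grip_n: 20

```text
t: 3.0
tool_pos: [0.4211, 0.2995, 0.149]
orientation: [0.738, 3.048, 0.008]
force: [1.1, 0.8, -0.1]
opening: 0.032
gripper_force: 20.0
```

```bash
python3 go.py 576.3 -302.7 149 -7.6
```

```text
t 3.0 yaw 62.8 q6 -0.58 TURN 1.228 then dxyz [-0.5764  0.2334  0.0038] | no-turn dxyz [-0.4134 -0.4646  0.0038]
```

hand_motion:
  motion: [0.02, -0.552, -0.62, 0, 0, 0.02, -0.552, -0.62, 0, 0, 0.02, -0.552, -0.62, 0, 0, 0.02, -0.552, -0.62, 0, 0, 0.02, -0.552, -0.62, 0, 0, 0.02, -0.552, -0.62, 0, 0, 0.02, -0.552, -0.62, 0, 0, 0.02, -0.552, -0.62, 0, 0, 0.02, -0.552, -0.62, 0, 0, 0.02, -0.552, -0.62, 0, 0, 0.02, -0.552, -0.62, 0, 0, 0.02, -0.552, -0.62, 0, 0, 0.02, -0.552, -0.62, 0, 0, 0.02, -0.552, -0.62, 0, 0, 0.02, -0.552, -0.62, 0, 0]

```text
t: 4.5
tool_pos: [0.5737, -0.306, 0.1425]
orientation: [-0.739, -3.051, -0.001]
force: [0.2, 0.3, 0.4]
opening: 0.0319
gripper_force: 20.0
```

hand_motion:
  motion: [0.02, 0, 0, 0, 0.492, 0.02, 0, 0, 0, 0.492, 0.02, 0, 0, 0, 0.492, 0.02, 0, 0, 0, 0.492, 0.02, 0, 0, 0, 0.492, 0.02, 0, 0, 0, 0.492, 0.02, 0, 0, 0, 0.492, 0.02, 0, 0, 0, 0.492, 0.02, 0, 0, 0, 0.492, 0.02, 0, 0, 0.6, 0.492, 0.02, 0, 0, 0.6, 0, 0.02, 0, 0, 0, 0, 0.02, 0, 0, 0, 0]

```text
t: 5.8
tool_pos: [0.5732, -0.3039, 0.083]
orientation: [-2.362, -2.066, 0.002]
force: [0.2, -1.4, 0.1]
opening: 0.0316
gripper_force: 20.0
```

```bash
python3 go.py 576.3 -302.7 35 -7.6
```

```text
t 5.8 yaw -7.7 q6 -0.43 TURN -0.001 then dxyz [0.0015 0.0031 0.053 ] | no-turn dxyz [0.0015 0.0031 0.053 ]
```

hand_motion:
  motion: [0.02, 0.03, 0.06, 0.4, 0, 0.02, 0, 0, 0.4, 0, 0.02, 0, 0, 0.16, 0, 0.02, 0, 0, 0.08, 0, 0.02, 0, 0, 0.02, 0, 0.02, 0, 0, 0, 0, 0.02, 0, 0, 0, 0]

```text
t: 6.5
tool_pos: [0.5783, -0.304, 0.0329]
orientation: [2.364, 2.067, 0.001]
force: [0.1, -0.8, -0.5]
opening: 0.0318
gripper_force: 20.0
```

hand_motion:
  motion: [0.036, 0, 0, 0, 0, 0.04, 0, 0, 0, 0, 0.047, 0, 0, 0, 0, 0.047, 0, 0, 0, 0, 0.047, 0, 0, 0, 0, 0.047, 0, 0, -0.3, 0, 0.047, 0, 0, -0.6, 0, 0.06, 0, 0, -0.6, 0, 0.06, 0, 0, 0, 0]

```text
t: 7.4
tool_pos: [0.5808, -0.3056, 0.1139]
orientation: [2.358, 2.062, 0.004]
force: [1.1, -0.5, 1.0]
opening: 0.0579
gripper_force: 0.0
```

```bash
python3 go.py 375.1 -295.1 109 -7.6
```

```text
t 7.4 yaw -7.7 q6 -0.43 TURN -0.001 then dxyz [-0.0168 -0.2054  0.0082] | no-turn dxyz [-0.0171 -0.2054  0.0082]
```

To row units: -0.034 m is -0.68, -0.003 m is -0.06.

hand_motion:
  motion: [0.062, -0.06, -0.68, 0.026, 0, 0.062, -0.06, -0.68, 0.026, 0, 0.062, -0.06, -0.68, 0.026, 0, 0.062, -0.06, -0.68, 0.026, 0, 0.062, -0.06, -0.68, 0.026, 0, 0.062, -0.06, -0.68, 0.026, 0, 0.062, 0, 0, 0, 0, 0.062, 0, 0, 0, 0, 0.062, 0, 0, 0, 0]

```text
t: 8.3
tool_pos: [0.3739, -0.2946, 0.0997]
orientation: [2.364, 2.067, 0.001]
force: [1.0, 0.0, -0.0]
opening: 0.0619
gripper_force: 0.0
```

```bash
python3 - <<'E'
from h import *
from plant import read_camera
c=read_camera("top"); W=world(c); cv2.imwrite("pics/top1.png",c["image"][:,:,::-1])
print(rect(W,445,170,22,.030,.06))
E
python3 go.py 375.1 -295.1 30 -7.6
```

```text
(307, 577.7, -302.9, 32.9, 32.5, 82.1, np.float64(48.0))
t 8.3 yaw -7.7 q6 -0.64 TURN -0.001 then dxyz [-0.0004  0.001   0.0746] | no-turn dxyz [-0.0004  0.001   0.0746]
```

View pics/top1.png

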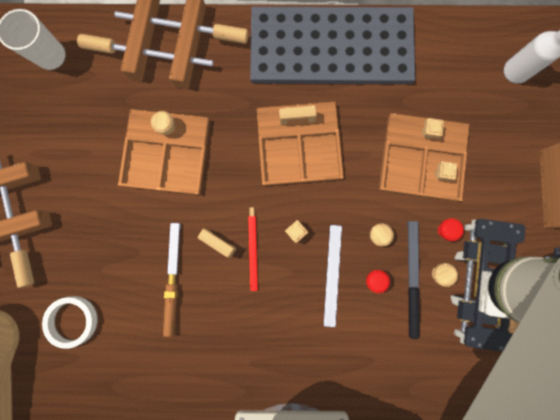

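The square stands upright in the tray_square right compartment (449,171), and the gripper is above the right pale round (445,275).

To row units: 0.03 m is 0.6, 0.025 m is 0.5.

hand_motion:
  motion: [0.062, 0, 0.02, 0.5, 0, 0.062, 0, 0, 0.6, 0, 0.062, 0, 0, 0.39, 0, 0.062, 0, 0, 0, 0, 0.062, 0, 0, 0, 0, 0.03, 0, 0, 0, 0, 0.03, 0, 0, 0, 0, 0.03, 0, 0, 0, 0, 0.03, 0, 0, 0, 0, 0.03, 0, 0, 0, 0, 0.03, 0, 0, 0, 0]
  grip_n: 20

```text
t: 9.45
tool_pos: [0.3748, -0.295, 0.0255]
orientation: [2.364, 2.066, 0.001]
force: [-0.6, 0.2, 6.7]
opening: 0.0435
gripper_force: 20.0
```

hand_motion:
  motion: [0.03, 0, 0, -0.4, 0, 0.03, 0, 0, -0.8, 0, 0.03, 0, 0, -0.8, 0, 0.03, 0, 0, -0.4, 0, 0.03, 0, 0, 0, 0]

```text
t: 9.95
tool_pos: [0.3757, -0.296, 0.1484]
orientation: [2.36, 2.063, 0.001]
force: [-0.1, -0.2, -0.2]
opening: 0.0436
gripper_force: 20.0
```

```bash
python3 go.py 593.3 306.3 149 -6
```

```text
t 9.9 yaw -7.7 q6 -0.64 TURN -0.029 then dxyz [0.6218 0.1534 0.0025] | no-turn dxyz [0.626  0.1351 0.0025]
```

hand_motion:
  motion: [0.03, 0, 0, 0, -0.116, 0.03, 0.732, 0.18, 0, 0, 0.03, 0.732, 0.18, 0, 0, 0.03, 0.732, 0.18, 0, 0, 0.03, 0.732, 0.18, 0, 0, 0.03, 0.732, 0.18, 0, 0, 0.03, 0.732, 0.18, 0, 0, 0.03, 0.732, 0.18, 0, 0, 0.03, 0.732, 0.18, 0, 0, 0.03, 0.732, 0.18, 0, 0, 0.03, 0.732, 0.18, 0, 0, 0.03, 0.732, 0.18, 0, 0, 0.03, 0.732, 0.18, 0, 0, 0.03, 0.732, 0.18, 0, 0, 0.03, 0.732, 0.18, 0, 0, 0.03, 0.732, 0.18, 0, 0, 0.03, 0.732, 0.18, 0, 0, 0.03, 0.732, 0.18, 0, 0]

```text
t: 11.75
tool_pos: [0.5902, 0.3094, 0.141]
orientation: [-2.332, -2.103, 0.007]
force: [0.8, -0.6, 0.6]
opening: 0.0439
gripper_force: 20.0
```

hand_motion:
  motion: [0.03, 0, 0, 0.6, 0, 0.03, 0, 0, 0.6, 0, 0.03, 0, 0, 0, 0, 0.03, 0, 0, 0, 0]

```text
t: 12.15
tool_pos: [0.5896, 0.3076, 0.0819]
orientation: [-2.333, -2.101, 0.007]
force: [0.4, 0.2, 0.1]
opening: 0.0433
gripper_force: 20.0
```

```bash
python3 go.py 593.3 306.3 36 -6
```

```text
t 12.2 yaw -6.0 q6 0.51 TURN 0.0 then dxyz [-0.0008  0.0041  0.0509] | no-turn dxyz [-0.0008  0.0041  0.0509]
```

To row units: 0.02 m is 0.4, 0.008 m is 0.16.

hand_motion:
  motion: [0.03, -0.016, 0.08, 0.4, 0, 0.03, 0, 0, 0.4, 0, 0.03, 0, 0, 0.16, 0, 0.03, 0, 0, 0.06, 0, 0.03, 0, 0, 0, 0, 0.03, 0, 0, 0, 0]

```text
t: 12.75
tool_pos: [0.5961, 0.3076, 0.0349]
orientation: [2.334, 2.101, 0.003]
force: [-0.2, 0.0, 0.2]
opening: 0.0434
gripper_force: 20.0
```

hand_motion:
  motion: [0.046, 0, 0, 0, 0, 0.05, 0, 0, 0, 0, 0.055, 0, 0, 0, 0, 0.055, 0, 0, 0, 0, 0.055, 0, 0, 0, 0, 0.055, 0, 0, -0.3, 0, 0.055, 0, 0, -0.6, 0, 0.06, 0, 0, -0.6, 0, 0.06, 0, 0, 0, 0]

```text
t: 13.65
tool_pos: [0.5987, 0.3088, 0.1158]
orientation: [2.332, 2.1, 0.015]
force: [0.9, -0.3, 1.0]
opening: 0.0597
gripper_force: 0.0
```

```bash
python3 go.py 432.8 149.5 109 -32.3; python3 go.py 432.8 149.5 109 -6
```

```text
t 13.7 yaw -6.0 q6 0.51 TURN 0.459 then dxyz [-0.2234 -0.0552  0.0097] | no-turn dxyz [-0.1759 -0.1484  0.0097]
t 13.7 yaw -6.0 q6 0.51 TURN -0.0 then dxyz [-0.1758 -0.1485  0.0097] | no-turn dxyz [-0.1759 -0.1484  0.0097]
```

To row units: -0.028 m is -0.56, -0.007 m is -0.14, 0.115 rad is 0.46.

hand_motion:
  motion: [0.04, 0, 0, 0, 0.46, 0.04, 0, 0, 0, 0.46, 0.04, 0, 0, 0, 0.46, 0.04, 0, 0, 0, 0.456, 0.04, -0.56, -0.14, 0.02, 0, 0.04, -0.56, -0.14, 0.02, 0, 0.04, -0.56, -0.14, 0.02, 0, 0.04, -0.56, -0.14, 0.02, 0, 0.04, -0.56, -0.14, 0.02, 0, 0.04, -0.56, -0.14, 0.02, 0, 0.04, -0.56, -0.14, 0.02, 0, 0.04, -0.56, -0.14, 0.02, 0, 0.04, 0, 0, 0, 0, 0.04, 0, 0, 0, 0, 0.04, 0, 0, 0, 0]

```text
t: 15.15
tool_pos: [0.4292, 0.1484, 0.1012]
orientation: [2.752, 1.515, 0.003]
force: [-0.9, 0.4, 0.6]
opening: 0.04
gripper_force: 0.0
```

```bash
python3 - <<'E'
from h import *
from plant import read_camera
c=read_camera("top"); W=world(c); cv2.imwrite("pics/top2.png",c["image"][:,:,::-1])
print(rect(W,140,165,18,.030,.06))
E
python3 go.py 432.8 149.5 32 -32.3
```

```text
(410, 596.0, 306.0, 43.0, 42.1, 1.4, np.float64(47.7))
t 15.2 yaw -32.3 q6 0.78 TURN -0.0 then dxyz [0.0027 0.0025 0.074 ] | no-turn dxyz [0.0027 0.0025 0.074 ]
```

View pics/top2.png

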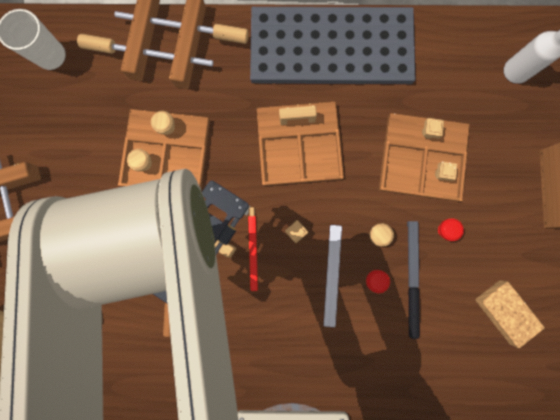

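The round knob stands upright in the left compartment of tray_round (140,160). Next I grasp the handle.

To row units: 0.03 m is 0.6, 0.025 m is 0.5.

hand_motion:
  motion: [0.04, 0.054, 0.05, 0.5, 0, 0.04, 0, 0, 0.6, 0, 0.04, 0, 0, 0.38, 0, 0.04, 0, 0, 0, 0, 0.04, 0, 0, 0, 0, 0.01, 0, 0, 0, 0, 0.01, 0, 0, 0, 0, 0.01, 0, 0, 0, 0, 0.01, 0, 0, 0, 0, 0.01, 0, 0, 0, 0, 0.01, 0, 0, 0, 0]
  grip_n: 20

```text
t: 16.3
tool_pos: [0.4327, 0.1491, 0.0275]
orientation: [2.751, 1.515, 0.003]
force: [-0.7, 0.9, 6.7]
opening: 0.0219
gripper_force: 20.0
```

hand_motion:
  motion: [0.01, 0, 0, -0.4, 0, 0.01, 0, 0, -0.8, 0, 0.01, 0, 0, -0.8, 0, 0.01, 0, 0, -0.4, 0, 0.01, 0, 0, 0, 0]

```text
t: 16.8
tool_pos: [0.4342, 0.1494, 0.1503]
orientation: [2.75, 1.515, 0.011]
force: [0.8, 0.1, -1.0]
opening: 0.0221
gripper_force: 20.0
```

```bash
python3 go.py 604.9 24.2 149 95.2
```

```text
t 16.8 yaw -32.3 q6 0.78 TURN 0.916 then dxyz [0.1586 0.1402 0.0073] | no-turn dxyz [-0.0146  0.2112  0.0073]
```

hand_motion:
  motion: [0.01, 0, 0, 0, 0.524, 0.01, 0, 0, 0, 0.524, 0.01, 0, 0, 0, 0.524, 0.01, 0, 0, 0, 0.524, 0.01, 0, 0, 0, 0.524, 0.01, 0, 0, 0, 0.524, 0.01, 0, 0, 0, 0.524, 0.01, 0.528, 0.468, 0, 0, 0.01, 0.528, 0.468, 0, 0, 0.01, 0.528, 0.468, 0, 0, 0.01, 0.528, 0.468, 0, 0, 0.01, 0.528, 0.468, 0, 0, 0.01, 0.528, 0.468, 0, 0, 0.01, 0, 0, 0.6, 0, 0.01, 0, 0, 0.6, 0, 0.01, 0, 0, 0, 0, 0.01, 0, 0, 0, 0, 0.01, 0, 0, 0, 0]

```text
t: 18.6
tool_pos: [0.6028, 0.0234, 0.0877]
orientation: [3.138, 0.141, 0.003]
force: [0.8, -0.8, -0.0]
opening: 0.0222
gripper_force: 20.0
```

```bash
python3 go.py 604.9 24.2 37.5 95.2
```

```text
t 18.6 yaw -84.8 q6 1.43 TURN -0.001 then dxyz [ 0.0021 -0.0006  0.0552] | no-turn dxyz [ 0.0021 -0.0007  0.0552]
```

To row units: 0.02 m is 0.4, 0.01 m is 0.2.

hand_motion:
  motion: [0.01, 0.02, -0.012, 0.4, 0, 0.01, 0, 0, 0.4, 0, 0.01, 0, 0, 0.2, 0, 0.01, 0, 0, 0.1, 0, 0.01, 0, 0, 0, 0, 0.01, 0, 0, 0, 0, 0.01, 0, 0, 0, 0, 0.01, 0, 0, 0, 0]

```text
t: 19.4
tool_pos: [0.6036, 0.0239, 0.0321]
orientation: [3.138, 0.141, 0.002]
force: [-1.0, -0.3, 1.6]
opening: 0.022
gripper_force: 20.0
```

```bash
python3 go.py 604.9 24.2 37.5 95.2
```

```text
t 19.4 yaw -84.9 q6 1.44 TURN -0.001 then dxyz [ 0.0013 -0.0002 -0.0004] | no-turn dxyz [ 0.0013 -0.0002 -0.0004]
```

hand_motion:
  motion: [0.026, 0, 0, 0, 0, 0.03, 0, 0, 0, 0, 0.036, 0, 0, 0, 0, 0.036, 0, 0, 0, 0, 0.036, 0, 0, -0.3, 0, 0.036, 0, 0, -0.6, 0, 0.05, 0, 0, -0.6, 0, 0.05, 0, 0, 0, 0, 0.05, 0, 0, 0, 0]

```text
t: 20.3
tool_pos: [0.6042, 0.0239, 0.1085]
orientation: [3.138, 0.141, 0.005]
force: [0.4, 0.1, 0.2]
opening: 0.0493
gripper_force: 0.0
```

```bash
python3 go.py 456.5 -6.9 109 41.6;  python3 go.py 456.5 -6.9 109 -48.4
```

```text
t 20.3 yaw -84.9 q6 1.44 TURN 0.935 then dxyz [-0.0751  0.1309  0.004 ] | no-turn dxyz [-0.1499  0.0174  0.004 ]
t 20.3 yaw -84.9 q6 1.44 TURN -0.636 then dxyz [-0.1309 -0.0751  0.004 ] | no-turn dxyz [-0.1499  0.0174  0.004 ]
```

To row units: -0.0262 m is -0.524, -0.015 m is -0.3, -0.127 rad is -0.508.

hand_motion:
  motion: [0.05, 0, 0, 0, -0.508, 0.05, 0, 0, 0, -0.508, 0.05, 0, 0, 0, -0.508, 0.05, 0, 0, 0, -0.508, 0.05, 0, 0, 0, -0.512, 0.05, -0.524, -0.3, 0.04, 0, 0.05, -0.524, -0.3, 0.04, 0, 0.05, -0.524, -0.3, 0.04, 0, 0.05, -0.524, -0.3, 0.04, 0, 0.05, -0.524, -0.3, 0.04, 0, 0.05, 0, 0, 0, 0, 0.05, 0, 0, 0, 0, 0.05, 0, 0, 0, 0]

```text
t: 21.6
tool_pos: [0.4561, -0.0069, 0.0965]
orientation: [2.937, 1.115, 0.001]
force: [-0.3, 0.2, 1.5]
opening: 0.0502
gripper_force: 0.0
```

```bash
python3 - <<'E'
from h import *
from plant import read_camera
c=read_camera("top"); W=world(c)
print(rect(W,284,158,20,.030,.06),rect(W,382,235,20,.03,.06))
E
python3 go.py 456.5 -6.9 29 -48.4
```

```text
t 21.6 yaw -48.4 q6 0.72 TURN -0.0 then dxyz [0.0001 0.0002 0.0726] | no-turn dxyz [0.0001 0.0002 0.0726]Traceback (most recent call last):
  File "<stdin>", line 4, in <module>
  File "h.py", line 10, in rect
    return len(w),round(x,1),round(y,1),round(a,1),round(b,1),round(t,1),round(w[:,2].max()*1000,1)
                                                                               ~~~~~~~~~~^^
    return umr_maximum(a, axis, None, out, keepdims, initial, where)
ValueError: zero-size array to reduction operation maximum which has no identity
```

The arm probably hides the handle from the top camera here, so I'll check it on the next look.

hand_motion:
  motion: [0.05, 0, 0, 0.5, 0, 0.05, 0, 0, 0.6, 0, 0.05, 0, 0, 0.35, 0, 0.05, 0, 0, 0, 0, 0.05, 0, 0, 0, 0, 0.02, 0, 0, 0, 0, 0.02, 0, 0, 0, 0, 0.02, 0, 0, 0, 0, 0.02, 0, 0, 0, 0, 0.02, 0, 0, 0, 0, 0.02, 0, 0, 0, 0]
  grip_n: 20

```text
t: 22.75
tool_pos: [0.4563, -0.0071, 0.0249]
orientation: [2.936, 1.115, 0.003]
force: [-1.1, 0.0, 6.2]
opening: 0.032
gripper_force: 20.0
```

hand_motion:
  motion: [0.02, 0, 0, -0.4, 0, 0.02, 0, 0, -0.8, 0, 0.02, 0, 0, -0.8, 0, 0.02, 0, 0, -0.4, 0, 0.02, 0, 0, 0, 0]

```text
t: 23.25
tool_pos: [0.4577, -0.0073, 0.1478]
orientation: [2.934, 1.114, 0.01]
force: [0.4, -0.0, -0.1]
opening: 0.0317
gripper_force: 20.0
```

```bash
python3 go.py 586.7 -224.5 149 -7.6
```

```text
t 23.2 yaw -48.4 q6 0.72 TURN -0.712 then dxyz [-0.1983  0.1565  0.0048] | no-turn dxyz [-0.0477  0.2481  0.0048]
```

To row units: 0.03 m is 0.6, -0.0283 m is -0.566, -0.1187 rad is -0.4748.

hand_motion:
  motion: [0.02, 0, 0, 0, -0.4748, 0.02, 0, 0, 0, -0.4748, 0.02, 0, 0, 0, -0.4748, 0.02, 0, 0, 0, -0.4748, 0.02, 0, 0, 0, -0.4748, 0.02, 0, 0, 0, -0.4748, 0.02, -0.566, 0.448, 0, 0, 0.02, -0.566, 0.448, 0, 0, 0.02, -0.566, 0.448, 0, 0, 0.02, -0.566, 0.448, 0, 0, 0.02, -0.566, 0.448, 0, 0, 0.02, -0.566, 0.448, 0, 0, 0.02, -0.566, 0.448, 0, 0, 0.02, 0, 0, 0.6, 0, 0.02, 0, 0, 0.6, 0, 0.02, 0, 0, 0, 0, 0.02, 0, 0, 0, 0, 0.02, 0, 0, 0, 0]

```text
t: 25.05
tool_pos: [0.5851, -0.2242, 0.0852]
orientation: [2.362, 2.068, 0.001]
force: [-0.7, 0.1, 0.0]
opening: 0.0319
gripper_force: 20.0
```

```bash
python3 go.py 586.7 -224.5 35.5 -7.6
```

```text
t 25.1 yaw -7.6 q6 -0.32 TURN 0.0 then dxyz [-0.0001  0.0015  0.0547] | no-turn dxyz [-0.0001  0.0015  0.0547]
```

hand_motion:
  motion: [0.02, 0, 0.016, 0.4, 0, 0.02, 0, 0, 0.4, 0, 0.02, 0, 0, 0.2, 0, 0.02, 0, 0, 0.09, 0, 0.02, 0, 0, 0, 0, 0.02, 0, 0, 0, 0, 0.02, 0, 0, 0, 0, 0.02, 0, 0, 0, 0]

```text
t: 25.85
tool_pos: [0.5856, -0.2244, 0.03]
orientation: [2.363, 2.069, 0.001]
force: [-0.5, 0.8, 0.2]
opening: 0.032
gripper_force: 20.0
```

hand_motion:
  motion: [0.036, 0, 0, 0, 0, 0.04, 0, 0, 0, 0, 0.047, 0, 0, 0, 0, 0.047, 0, 0, 0, 0, 0.047, 0, 0, 0, 0, 0.047, 0, 0, -0.3, 0, 0.047, 0, 0, -0.6, 0, 0.06, 0, 0, -0.6, 0, 0.06, 0, 0, 0, 0, 0.06, 0, 0, 0, 0]

```text
t: 26.85
tool_pos: [0.5863, -0.2247, 0.1066]
orientation: [2.362, 2.067, 0.002]
force: [-0.0, -0.4, -1.3]
opening: 0.0594
gripper_force: 0.0
```

```bash
python3 go.py 451.1 -172.9 109 -6; python3 - <<'E'
from h import *
from plant import read_camera
c=read_camera("top"); W=world(c); cv2.imwrite("pics/top3.png",c["image"][:,:,::-1])
for u,v in((284,158),(382,235)):
  try: print(rect(W,u,v,20,.030,.06))
  except ValueError: print("none")
E
```

```text
t 26.9 yaw -7.6 q6 -0.31 TURN -0.028 then dxyz [ 0.0373 -0.1399  0.0021] | no-turn dxyz [ 0.0334 -0.1409  0.0021]
(410, 603.8, 23.8, 71.8, 21.9, 5.1, np.float64(47.9))
(402, 451.0, -172.4, 42.8, 42.3, 0.1, np.float64(43.7))
```

View pics/top3.png

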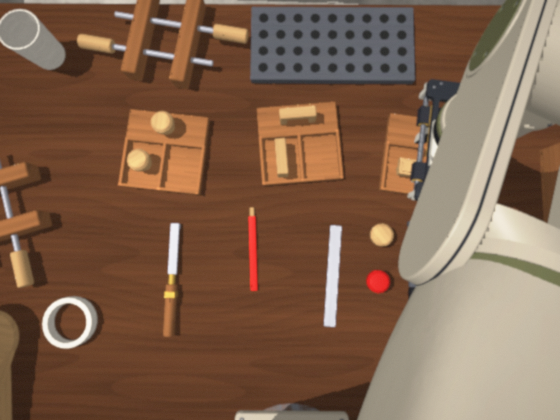

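The handle (281,156) and the second square (405,167) are placed. The last piece is the pale round at (382,235).

hand_motion:
  motion: [0.06, 0, 0, 0, -0.112, 0.06, 0.186, -0.7, 0.01, 0, 0.06, 0.186, -0.7, 0.01, 0, 0.06, 0.186, -0.7, 0.01, 0, 0.06, 0.186, -0.7, 0.01, 0, 0.06, 0, 0, 0, 0, 0.06, 0, 0, 0, 0, 0.06, 0, 0, 0, 0]

```text
t: 27.7
tool_pos: [0.4507, -0.1729, 0.1025]
orientation: [2.334, 2.102, 0.0]
force: [-0.1, -0.4, 1.5]
opening: 0.06
gripper_force: 0.0
```

```bash
python3 go.py 451.1 -172.7 30 -6
```

```text
t 27.7 yaw -6.0 q6 -0.37 TURN 0.0 then dxyz [0.0003 0.0003 0.0775] | no-turn dxyz [0.0003 0.0003 0.0775]
```

hand_motion:
  motion: [0.06, 0, 0, 0.6, 0, 0.06, 0, 0, 0.6, 0, 0.06, 0, 0, 0.35, 0, 0.06, 0, 0, 0, 0, 0.06, 0, 0, 0, 0, 0.03, 0, 0, 0, 0, 0.03, 0, 0, 0, 0, 0.03, 0, 0, 0, 0, 0.03, 0, 0, 0, 0, 0.03, 0, 0, 0, 0, 0.03, 0, 0, 0, 0]
  grip_n: 20

```text
t: 28.8
tool_pos: [0.451, -0.1731, 0.0261]
orientation: [2.333, 2.101, 0.001]
force: [0.0, -0.8, 5.9]
opening: 0.0434
gripper_force: 20.0
```

hand_motion:
  motion: [0.03, 0, 0, -0.4, 0, 0.03, 0, 0, -0.8, 0, 0.03, 0, 0, -0.8, 0, 0.03, 0, 0, -0.4, 0, 0.03, 0, 0, 0, 0]

```text
t: 29.3
tool_pos: [0.4521, -0.1737, 0.1488]
orientation: [2.33, 2.098, 0.004]
force: [-0.5, -0.6, -0.8]
opening: 0.0436
gripper_force: 20.0
```

```bash
python3 go.py 585.1 227.7 149 -6
```

```text
t 29.3 yaw -6.0 q6 -0.37 TURN -0.0 then dxyz [0.4131 0.0903 0.0044] | no-turn dxyz [0.4131 0.0903 0.0044]
```

hand_motion:
  motion: [0.03, 0.688, 0.15, 0, 0, 0.03, 0.688, 0.15, 0, 0, 0.03, 0.688, 0.15, 0, 0, 0.03, 0.688, 0.15, 0, 0, 0.03, 0.688, 0.15, 0, 0, 0.03, 0.688, 0.15, 0, 0, 0.03, 0.688, 0.15, 0, 0, 0.03, 0.688, 0.15, 0, 0, 0.03, 0.688, 0.15, 0, 0, 0.03, 0.688, 0.15, 0, 0, 0.03, 0.688, 0.15, 0, 0, 0.03, 0.688, 0.15, 0, 0, 0.03, 0, 0, 0.6, 0, 0.03, 0, 0, 0.6, 0, 0.03, 0, 0, 0, 0, 0.03, 0, 0, 0, 0, 0.03, 0, 0, 0, 0]

```text
t: 31.0
tool_pos: [0.5834, 0.2286, 0.0862]
orientation: [2.335, 2.101, 0.002]
force: [1.0, 0.3, 0.5]
opening: 0.0439
gripper_force: 20.0
```

```bash
python3 go.py 585.1 227.7 36.5 -6
```

```text
t 31.0 yaw -6.0 q6 0.4 TURN -0.0 then dxyz [-0.0007  0.0017  0.0547] | no-turn dxyz [-0.0007  0.0017  0.0547]
```

Place it, then retreat up and back toward the start pose so the trays are clear for viewing.

hand_motion:
  motion: [0.03, 0, 0.02, 0.4, 0, 0.03, 0, 0, 0.4, 0, 0.03, 0, 0, 0.2, 0, 0.03, 0, 0, 0.08, 0, 0.03, 0, 0, 0, 0, 0.03, 0, 0, 0, 0, 0.03, 0, 0, 0, 0, 0.03, 0, 0, 0, 0]

```text
t: 31.8
tool_pos: [0.5841, 0.2286, 0.0315]
orientation: [2.334, 2.102, 0.002]
force: [-0.1, 0.3, -0.1]
opening: 0.0436
gripper_force: 20.0
```

hand_motion:
  motion: [0.046, 0, 0, 0, 0, 0.05, 0, 0, 0, 0, 0.055, 0, 0, 0, 0, 0.055, 0, 0, 0, 0, 0.055, 0, 0, 0, 0, 0.055, 0, 0, -0.3, 0, 0.055, 0, 0, -0.6, 0, 0.055, 0, 0, -0.8, 0, 0.055, 0, 0, -0.8, 0, 0.055, 0, -0.8, 0, 0, 0.055, 0, -0.8, 0, 0, 0.055, 0, -0.8, 0, 0, 0.055, 0, -0.8, 0, 0, 0.055, 0, -0.4, 0, 0, 0.055, 0, 0, 0, 0, 0.055, 0, 0, 0, 0]

```text
t: 33.4
tool_pos: [0.4052, 0.2476, 0.1572]
orientation: [2.333, 2.102, 0.004]
force: [-0.4, 0.4, 0.3]
opening: 0.0551
gripper_force: 0.0
```

```bash
python3 - <<'E'
from h import *
from plant import read_camera
c=read_camera("top"); W=world(c)
s=read_camera("scene")
cv2.imwrite("pics/top4.png",c["image"][:,:,::-1]);cv2.imwrite("pics/scene4.png",s["image"][:,:,::-1])
for u,v in((140,160),(182,160),(282,157),(406,167),(449,171)):
  try: print(rect(W,u,v,18,.030,.06))
  except ValueError: print("none")
E
```

```text
(409, 595.6, 306.3, 42.6, 42.5, 61.0, np.float64(47.9))
(400, 582.9, 228.1, 43.3, 41.4, 88.9, np.float64(48.9))
(404, 603.2, 23.7, 70.3, 22.0, 5.0, np.float64(49.0))
(295, 585.2, -223.5, 31.9, 32.8, 81.4, np.float64(47.7))
(304, 577.9, -302.7, 32.8, 32.4, 81.8, np.float64(47.7))
```

View pics/top4.png

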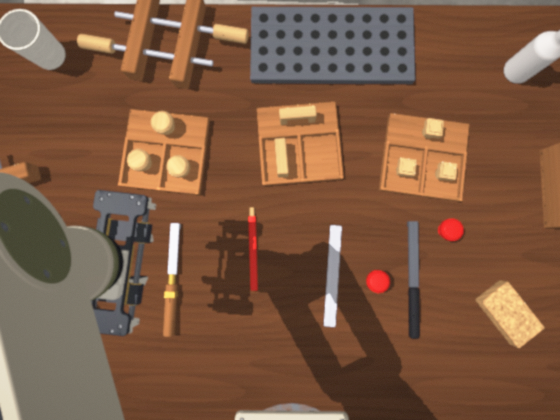

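View pics/scene4.png

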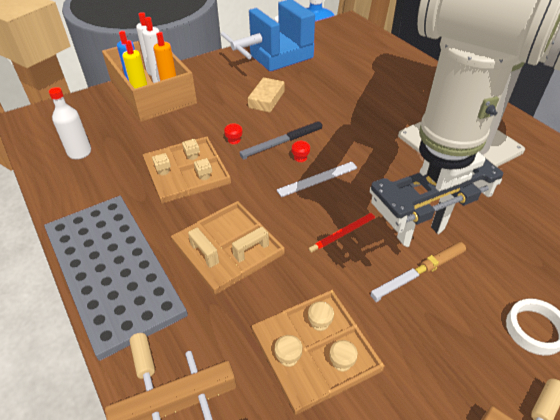

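Both views show all five pulls upright, one to a compartment, in the right trays: rounds at (140,160) and (179,166), the handle at (281,156), squares at (407,167) and (449,171). The red ones have not moved and the gripper is clear.

```bash
python3 -c "
from plant import robot
print(robot.close_job())"
```

```text
the job is handed in; nothing more can be done
None
```

I sorted all five pulls upright into their matching trays, one to a compartment, let go of each, left the samples and the red look-alikes untouched, and handed the job in at about 33 s.

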